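# Lock up the jewellery chest with its interlock key

## Robot

A 7-joint arm with a two-finger parallel gripper is mounted at the origin on the work surface. World frame = base frame: x ahead of the robot, y to its left, z up, the work surface at z = 0. Lengths are in m, angles in rad, forces in N, time in s.
With the tool pointing down it reaches from about 0.425 to 0.875 m from the base axis. Payload 4.7 kg.
Tool frame: the origin (TCP) lies on the centre line of the jaws, within the pads' length; the fingertips stand ctrl.tcp_to_tips ahead of it and the grasp point (between the pads) lies 2 mm behind it (ctrl.tcp_to_tips is the distance from the TCP to the fingertips, in m); z points along the fingers, y is the line along which they close (so a half turn about z gives the same grasp; the last joint's range is limited). The gripper opens to 87 mm and grips with 3 to 60 N. Pads are 19 mm wide; open, the fingers measure 117 mm over their backs; the gripper's body (75 mm by 190 mm) begins 51 mm behind the grasp point.
Start: joints at [-1.196, 0.321, -0.07, 1.45, 0.023, 1.371, -0.057], TCP at [0.229, 0.608, 0.24] pointing down, gripper open.
Joint ranges: [-2.86, 2.86], [-0.3, 2.09], [-1.38, 1.24], [0.06, 2.45], [-1.56, 4.7], [0.09, 2.05], [-2.69, 2.69]. Speed limits (rad/s): [2.57, 2.57, 3.14, 3.14, 3.14, 3.14, 3.14].

## Interface

Orientations are given as a rotation vector (axis times angle).
In Python, from bench import ctrl, optics, close_job gives the robot as it stands.
- The arm moves only by the shell command python3 -m inch 'ROWS' [OPENING] [FORCE]. ROWS is JSON, a list of rows, each a list of 2 entries, a list of its own where there are three numbers: the shift along the tool's x, y, z in mm, then the turn, a rotation vector about the tool's x, y, z in degrees. In form: [[[x, y, z], [ax, ay, az]], ...]. A call has exactly 10 rows; each row shifts and turns the commanded pose from where the row before left it, along the tool's axes as they then stand; what a row does not reach is not made up. A row lasts 1/10 s, in which the tool goes at most 50 mm and 8.59 degrees, less where a joint would pass 70% of its speed; a pose out of reach is approached as far as the arm can. A call is refused whole if a number of a shift passes 50 or a number of a turn 8.59, either way. A call with a gripper value outside its range is refused whole. OPENING is the closure, from 0 (fully open) to 1 (shut), set as the call begins (- or left out, the last holds). The fingers move at their own pace and stop on an object; FORCE is the grip in N (left out, the last holds). Time passes only in rows, so rows that do not move let the fingers close, or fill a call up. It gives the time, the measured TCP pose, the force and the opening at its end, in the units of the state.
- ctrl.get_state(): the state, without advancing time (a new reading comes with each control period).
- optics.get_image(name): name is "side" or "top"; returns a dict with "image" (420x560x3 uint8, red, green, blue), "fx", "fy", "cx", "cy" (pixels), "dist" ([k1, k2, p1, p2, k3] as OpenCV has them; the pictures are not rectified), "R" (3x3) and "t" (3): a world point X has camera coordinates R X + t. Camera axes: x right, y down, z forward; pixel columns grow to the right and rows downward; lengths in m; the calibration is good to about 2 mm. A picture is of the moment at which its call begins. There is no depth.
- close_job(): hands the job in, once; it reports no verdict.
The state is a dict: "time": time; "joint_positions": joint angles; "qd": joint speeds; "joint_torque": joint torques, N m; "position": TCP position; "tool_rot": TCP orientation; "ft_force": force on the tool from outside, world axes, zero at the start; "torque": the same for the moment, N m; "grip_width": opening from 0.0 (shut) to 1.0 (fully open).
Only numpy, scipy, OpenCV 4.12 (cv2) and the standard library are available. Lean on these libraries where they do the work, as an engineer would, in place of code of your own. Each camera call takes 0.05 s, during which the arm holds its last target. There are 200 camera calls.

## Task

First push the open top drawer of the clear jewellery chest fully shut. Then take the flat-tongued interlock key out of its wooden rest and push its tongue straight into the slot of the leaning interlock switch beside the chest, fully home with the collar flush on the switch face, and let go of it there. Do not knock or shift the brush cup, perfume bottle, cream jar or lipstick.

Things in the scene. Friction and masses are not known exactly. Their poses are not given: they have to be found in the camera images.
- drawer (a joint): top drawer of a clear acrylic jewellery chest with beige trays (180 deep, 220 wide, 150 mm high, fixed, front towards the robot, turned a little). Value in m: 0 fully shut, grows as it opens towards the robot; starts 0.05 to 0.09. Stays where left; pushing it takes about 2 N.
- drawer_pull (a point): middle of the robot-side face of the top drawer's pull tab, 122 mm above the counter; tab 44 wide, 16 high, 18 mm out from the drawer front (208 wide, 43 mm high, 100 to 144 mm above the counter). x points into the chest (shutting direction), y left along the front, z up. Two shut drawers below have like tabs 16 mm long.
- key_grip (a point): centre of the loose interlock key's white handle, 44 (x) by 22 (y) by 60 mm (z), best gripped across the 22 mm. z points from tongue to handle end, x along the tongue's width, y its thickness; a half turn about z is the same. Steel collar 54 by 34 by 8 mm below the handle, its underside 38 mm below this point. It starts upright in the rest, tongue down, collar on top, 2 to 3 mm play.
- key_tip (a point): middle of the end of the key's flat steel tongue, 93 mm below key_grip along the key's z; same axes. Tongue 30 wide (x), 6 thick (y), 55 mm long below the collar. The whole key is 123 mm long and weighs 90 to 185 g.
- rest: dark wooden block, fixed, 70 by 46 mm and 70 mm high with an upright slot in which the key stands (foot plate 90 by 66 mm); origin at the centre of its underside; z up, x along the slot's width. It stands to the left or to the right of the robot's centre line, turned either way.
- switch_head: grey interlock switch head, steel face, 68 (x) by 46 (y) by 78 mm, fixed on a dark foot left of the chest. Origin: centre of the slot mouth in the plane of the face, 105 mm above the counter. z is the slot axis, pointing out; it leans 35 degrees from vertical towards the robot side. x along the slot's width (up and away from the robot), y across it, level.
- follower (a joint): contact slide inside the slot, in m: 0 at the start with its top 35 mm below the face; the tongue pushes it down, to 0.020 when the collar is on the face. It resists with about 5 N of friction and stays where pushed: the key's own weight does not move it, the key must be pressed in.
- slot_home (a point): point on the slot axis 55 mm below the face, where key_tip is when fully home (collar on the face, key_grip 38 mm out of the face); axes as switch_head. The tongue goes in along -z. Slot 34 (x) by 9 mm (y), 70 mm deep; mouth flared at 45 degrees to 44 by 19 mm over the first 5 mm.
- brush_cup: bystander: loose glass cup of make-up brushes, 74 mm across, 176 mm high; origin at the centre of its underside
- perfume: bystander: loose amber glass bottle, 54 mm across, 110 mm high; origin at the centre of its underside
- cream: bystander: loose white jar, 68 mm across, 55 mm high; origin at the centre of its underside
- lipstick: bystander: loose brass lipstick, 26 mm across, 78 mm high; origin at the centre of its underside
Mind the look-alikes: they are no part of the job. Several things look just like the part that bears switch_head: the one meant starts farthest to the robot's right.

How it is judged:
By the outcome, as a careful person would: the job done as asked, in the order asked, and still so for the second after the job is handed in, with the robot touching nothing.
It also fails if it takes over 64 s, if anything falls off the work surface, if the arm or the gripper's body presses on something with over 40 N, if the wrist force passes 120 N, or if a joint passes its speed limit or range.

## Working session

There is one attempt and no reset: what is moved stays moved. The work goes in short steps, Python scripts to look and compute and a shell command to move; the robot and the scene stay as the last step left them, time stands still between calls to the robot, and variables do not carry over. Pictures are saved under pics/ and viewed, on a budget of 10 in all, crops included, one or two more only if the job needs it, and the job is handed in when it is done.

```bash
ls; mkdir -p pics; python3 - <<'E'
from bench import ctrl, optics
import cv2,json,numpy as np,pickle
s=ctrl.get_state(); print({k:np.round(v,4).tolist() for k,v in s.items()}, ctrl.tcp_to_tips)
for n in("side","top"):
    d=optics.get_image(n); pickle.dump(d,open(f"pics/{n}0.pkl","wb"))
    print(n,d["fx"],d["fy"],d["cx"],d["cy"],d["dist"],np.round(d["R"],3).tolist(),d["t"], -np.array(d["R"]).T@d["t"])
    cv2.imwrite(f"pics/{n}0.png",cv2.resize(d["image"][:,:,::-1],(800,600),interpolation=cv2.INTER_CUBIC))
E
```

```text
pics
{'time': 0.0, 'joint_positions': [-1.1959, 0.3219, -0.0701, 1.4517, 0.0226, 1.3708, -0.057], 'qd': [-0.0008, 0.0012, -0.0003, -0.0001, 0.0007, -0.0004, -0.0], 'joint_torque': [0.0001, -49.1297, -0.404, -31.2524, -0.0639, 0.0438, 0.0002], 'position': [0.2293, 0.6076, 0.2384], 'tool_rot': [-0.5637, -3.0904, 0.0031], 'ft_force': [-0.3001, -0.6703, 0.9413], 'torque': [-0.0468, -0.0124, -0.0028], 'grip_width': 0.9994} 0.017
side 487.72789395528565 487.72789395528565 275.18910286244846 209.6167450876022 [-0.1152226  0.         0.         0.         0.       ] [[0.9, -0.436, 0.011], [-0.214, -0.463, -0.86], [0.38, 0.772, -0.51]] [-0.41094901  0.22729817  1.06816219] [ 0.0125641  -0.89800296  0.74494754]
top 479.81055433169337 479.81055433169337 282.72191849004076 202.62248504209117 [-0.05866184  0.          0.          0.          0.        ] [[-0.023, -1.0, 0.005], [-0.99, 0.022, -0.138], [0.138, -0.008, -0.99]] [0.04021746 0.48506322 1.44085609] [0.28194183 0.04087538 1.49392371]
```

View pics/side0.png

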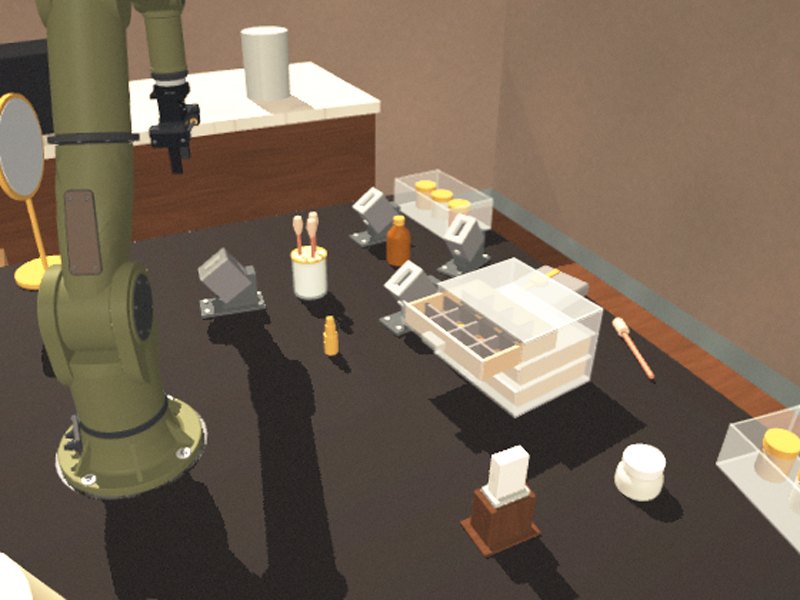

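View pics/top0.png

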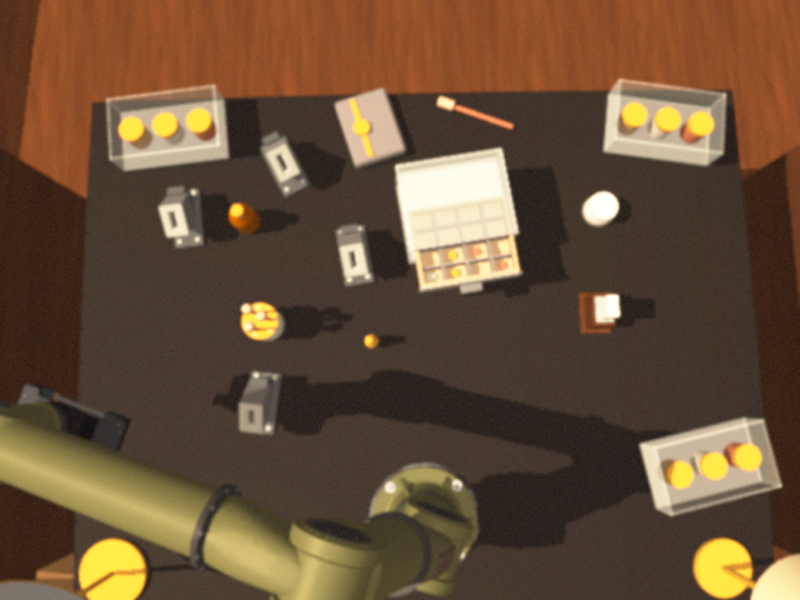

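```bash
cat > h.py <<'E'
import numpy as np,cv2,pickle
def mosaic(out,panels,w=400,h=300):
    """panels: (pkl, u0,v0,scale) native px crop corner; two columns"""
    ims=[]
    for f,u,v,s in panels:
        im=pickle.load(open(f,"rb"))["image"][:,:,::-1]
        M=np.float32([[s,0,-s*u],[0,s,-s*v]])
        p=cv2.warpAffine(im,M,(w,h),flags=cv2.INTER_CUBIC)
        for k in range(0,w,50): cv2.line(p,(k,0),(k,6),(0,255,0),1)
        for k in range(0,h,50): cv2.line(p,(0,k),(6,k),(0,255,0),1)
        ims.append(p)
    cv2.imwrite(out,np.vstack([np.hstack(ims[i:i+2]) for i in range(0,len(ims),2)]))
def load(f):
    d=pickle.load(open(f,"rb"));d["K"]=np.array([[d["fx"],0,d["cx"]],[0,d["fy"],d["cy"]],[0,0,1]])
    d["R"]=np.array(d["R"]);d["t"]=np.array(d["t"]);d["dist"]=np.array(d["dist"]);return d
def proj(d,X):
    return cv2.projectPoints(np.float64(X).reshape(-1,1,3),cv2.Rodrigues(d["R"])[0],d["t"],d["K"],d["dist"])[0].reshape(-1,2)
def onplane(d,uv,z):
    n=cv2.undistortPoints(np.float64(uv).reshape(-1,1,2),d["K"],d["dist"]).reshape(-1,2)
    r=np.c_[n,np.ones(len(n))]@d["R"]; c=-d["R"].T@d["t"]
    return c+r*((z-c[2])/r[:,2])[:,None]
def tri(d1,p1,d2,p2):
    from scipy.optimize import least_squares
    o=least_squares(lambda X:np.r_[(proj(d1,X)-p1).ravel(),(proj(d2,X)-p2).ravel()],[.5,0,.1]); return o.x,o.fun
E
python3 - <<'E'
from h import *
t='pics/top0.pkl';s='pics/side0.pkl'
mosaic('pics/m1.png',[(t,222,150,5),(s,260,175,5),(t,395,190,5),(s,315,305,4)])
d=load(t);e=load(s)
print(onplane(d,np.array([[471,288]])*.7,.122),onplane(e,np.array([[434,341]])*.7,.122))
print("sw",onplane(d,np.array([[351,259]])*.7,.105),onplane(e,np.array([[404,278]])*.7,.105))
print("key",onplane(d,np.array([[607,307]])*.7,.07+.068),onplane(e,np.array([[510,460]])*.7,.138))
print("lip,cup,perf,cream,sw2",onplane(d,np.array([[371,341],[262,320],[240,213],[601,208],[258,402]])*.7,.06))
E
```

```text
[[ 0.47350691 -0.10574092  0.122     ]] [[ 0.47903895 -0.10037402  0.122     ]]
sw [[0.54157443 0.13741752 0.105     ]] [[0.54272007 0.13275454 0.105     ]]
key [[ 0.4268708  -0.37582224  0.138     ]] [[ 0.42596308 -0.39267751  0.138     ]]
lip,cup,perf,cream,sw2 [[ 0.37488423  0.1008263   0.06      ]
 [ 0.42387484  0.32936844  0.06      ]
 [ 0.65601427  0.37852504  0.06      ]
 [ 0.65072707 -0.4007789   0.06      ]
 [ 0.25344594  0.33708164  0.06      ]]
```

View pics/m1.png

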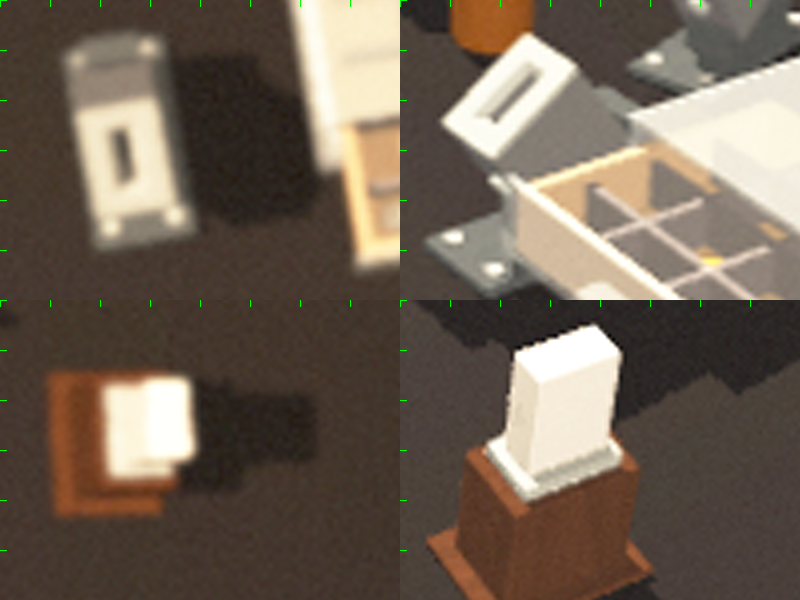

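```bash
cat > fit.py <<'E'
from h import *
from scipy.optimize import least_squares
from scipy.spatial.transform import Rotation as Ro
t=load('pics/top0.pkl');s=load('pics/side0.pkl')
T=lambda p,u,v,sc,ox,oy:(np.array(p)-[ox,oy])/sc+[u,v]-0.0
def fit(name,f,p0,tp,sp):
    tX=[a for a,_ in tp];sX=[a for a,_ in sp]
    def r(p,full=False):
        a=proj(t,f(p,tX))-np.array([b for _,b in tp]);b=proj(s,f(p,sX))-np.array([b for _,b in sp])
        return (a,b) if full else np.r_[a.ravel(),b.ravel()]
    o=least_squares(r,p0,loss='soft_l1');a,b=r(o.x,True)
    print(name,np.round(o.x,4),'top',np.round(a,1).tolist(),'side',np.round(b,1).tolist());return o.x
# key: origin handle-top centre, p=x,y,yaw
tk=lambda u,v:T((u,v),395,190,5,0,300);sk=lambda u,v:T((u,v),315,305,4,400,300)
fk=lambda p,X:Ro.from_euler('z',p[2]).apply(X)+[p[0],p[1],0]
a,b=.022,.011;A,B=.027,.017;h=.138
k=fit('key',fk,[.43,-.385,0],[((a,b,h),tk(143,383)),((a,-b,h),tk(188,377)),((-a,-b,h),tk(195,458)),((-a,b,h),tk(150,460)),((A,B,.078),tk(101,385)),((-A,B,.078),tk(108,478))],
 [((-a,b,h),sk(516,352)),((-a,-b,h),sk(542,378)),((a,-b,h),sk(620,355)),((a,b,h),sk(595,326)),((-a,-b,.078),sk(535,475)),((a,-b,.078),sk(610,450))])
fit('rest',fk,[.43,-.385,0],[((.045,.033,.008),tk(48,373)),((-.045,.033,.008),tk(57,516)),((-.045,-.033,.008),tk(162,512))],
 [((-.035,-.023,.07),sk(527,515)),((-.035,.023,.07),sk(468,452)),((.035,-.023,.07),sk(638,470))])
ts=lambda u,v:T((u,v),222,150,5,0,0);ss=lambda u,v:T((u,v),260,175,5,400,0)
L=np.radians(35)
def fs(p,X): return (Ro.from_euler('z',p[2])*Ro.from_euler('y',-L)).apply(X)+[p[0],p[1],.105]
a,b=.034,.023
w=fit('sw',fs,[.54,.135,0],[((a,b,0),ts(75,110)),((a,-b,0),ts(157,97)),((-a,-b,0),ts(176,202)),((-a,b,0),ts(92,212)),((0,0,0),ts(121,156))],
 [((a,b,0),ss(528,35)),((a,-b,0),ss(580,70)),((-a,-b,0),ss(495,160)),((-a,b,0),ss(443,122)),((.022,.0095,0),ss(527,65)),((-.022,-.0095,0),ss(494,128))])
# drawer: p = tab face centre x,y,yaw
q=lambda u,v:np.array([u,v])*.7
fd=lambda p,X:Ro.from_euler('z',p[2]).apply(X)+[p[0],p[1],0]
fit('drawer',fd,[.475,-.105,.1],[((.018,.104,.144),q(418,290)),((.018,-.104,.144),q(521,278)),((0,.022,.13),q(460,292)),((0,-.022,.13),q(482,290))],
 [((.018,.104,.144),q(404,309)),((.018,-.104,.144),q(488,375)),((0,.022,.13),q(425,335)),((0,-.022,.13),q(443,348))])
E
python3 fit.py
```

```text
key [ 0.4312 -0.3855  0.0121] top [[0.2, -0.8], [-1.3, 0.2], [-1.5, -0.8], [-0.1, -0.9], [0.6, -0.1], [0.5, -0.7]] side [[-0.5, 0.6], [-0.1, 1.9], [0.8, -0.2], [-0.0, -0.4], [-1.5, 1.5], [-0.5, -0.2]]
rest [ 0.4319 -0.3858  0.019 ] top [[-0.5, -0.5], [-0.1, -0.5], [-0.2, -0.6]] side [[-1.7, 1.5], [-0.6, 0.6], [1.8, -0.4]]
sw [0.5419 0.1344 0.1404] top [[-0.0, -0.1], [-0.8, 0.0], [-1.0, -0.2], [0.6, 0.3], [0.5, -0.0]] side [[0.3, 0.2], [-0.2, -0.2], [-0.6, 0.0], [0.4, 0.5], [0.4, -0.8], [-0.1, 1.1]]
drawer [ 0.4693 -0.1093  0.1478] top [[2.1, -1.1], [1.6, -4.9], [1.8, -0.5], [1.4, -1.6]] side [[-0.6, -4.9], [-2.8, -8.8], [-1.3, -0.2], [-2.1, -0.2]]
```

```bash
cat >> fit.py <<'E'
def box(cx,cy,cz,X,Y,Z):
    c=np.array([[i,j,l] for i in(-1,1) for j in(-1,1) for l in(-1,1)])*[X/2,Y/2,Z/2]+[cx,cy,cz]
    return [(c[i],c[j]) for i in range(8) for j in range(i) if np.isclose(c[i],c[j]).sum()==2]
def draw(out,P,segs,w=400,h=300):
    ims=[]
    for d,u,v,sc in P:
        p=cv2.warpAffine(d["image"][:,:,::-1],np.float32([[sc,0,-sc*u],[0,sc,-sc*v]]),(w,h),flags=cv2.INTER_CUBIC)
        for S,col in segs:
            for x in S:
                c=np.int32((proj(d,x)-[u,v])*sc);cv2.line(p,c[0].tolist(),c[1].tolist(),col,1)
        for kk in range(0,w,50): cv2.line(p,(kk,0),(kk,6),(0,255,0),1)
        for kk in range(0,h,50): cv2.line(p,(0,kk),(6,kk),(0,255,0),1)
        ims.append(p)
    cv2.imwrite(out,np.vstack([np.hstack(ims[i:i+2]) for i in range(0,len(ims),2)]))
m=lambda f,p,S:[f(p,np.array(x)) for x in S]
E
cat > ov.py <<'E'
from fit import *
S=[(m(fk,k,box(0,0,.108,.044,.022,.06)),(255,0,255)),(m(fk,k,box(0,0,.074,.054,.034,.008)),(0,0,255)),
(m(fk,[.4319,-.3858,.019],box(0,0,.035,.07,.046,.07)),(0,255,255)),(m(fs,w,box(0,0,0,.068,.046,0)),(0,0,255)),
(m(fd,[.472,-.106,.11],box(.009,0,.122,.018,.044,.016)),(0,0,255)),(m(fd,[.472,-.106,.11],box(.018,0,.122,0,.208,.043)),(255,0,255))]
draw('pics/m2.png',[(t,280,145,4),(s,265,190,4),(t,395,190,5),(s,315,305,4)],S)
E
python3 ov.py >/dev/null
```

```text
(no output)
```

View pics/m2.png

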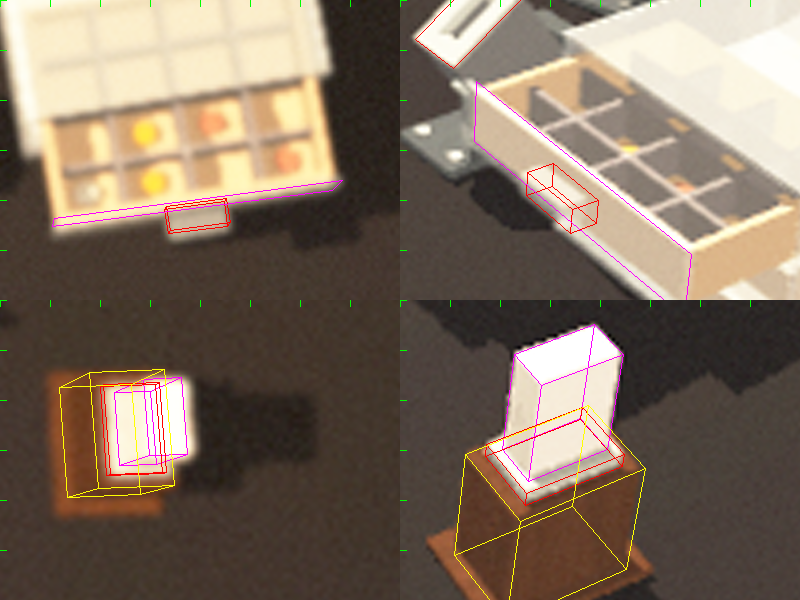

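```bash
cat > rel.py <<'E'
import sys,numpy as np
from scipy.spatial.transform import Rotation as Ro
from bench import ctrl
def Rt(yaw,lean=0):
    "tool z = down leaned forward by lean deg about object y; tool y = +-object y; object yaw deg"
    z=np.array([np.sin(np.radians(lean)),0,-np.cos(np.radians(lean))]);y=np.array([0,1.,0])
    B=Ro.from_euler('z',yaw,degrees=True).as_matrix()
    return [B@np.c_[np.cross(sg*y,z),sg*y,z] for sg in(1,-1)]
def rel(p,yaw,lean=0):
    s=ctrl.get_state();R=Ro.from_rotvec(s["tool_rot"]).as_matrix()
    v=[Ro.from_matrix(R.T@Q).as_rotvec(degrees=True) for Q in Rt(yaw,lean)]
    for i in np.argsort([np.linalg.norm(a) for a in v]):
        Q=Rt(yaw,lean)[i]; d=np.array(p)-s["position"]
        print("turn",np.round(v[i],2),"shift now(mm)",np.round(R.T@d*1e3,1),"after turn",np.round(Q.T@d*1e3,1))
    print("t",round(s["time"],2),"pos",np.round(s["position"],4),"F",np.round(s["ft_force"],1),"grip",round(s["grip_width"],3),"q",np.round(s["joint_positions"],2))
if __name__=="__main__":
    a=list(map(float,sys.argv[1:])); rel(a[:3],a[3],a[4] if len(a)>4 else 0)
E
python3 rel.py .43 .25 .30 6.3; python3 rel.py .445 -.111 .30 6.3
```

```text
turn [-1.000e-01 -2.000e-02 -2.697e+01] shift now(mm) [-314.  -264.   -60.9] after turn [-160.2 -377.6  -61.4]
turn [-2.0000e-02  1.4000e-01  1.5303e+02] shift now(mm) [-314.  -264.   -60.9] after turn [160.2 377.6 -61.4]
t 0.1 pos [0.2293 0.6077 0.2386] F [0.7 0.5 0.2] grip 0.997 q [-1.2   0.32 -0.07  1.45  0.02  1.37 -0.06]
turn [-1.000e-01 -2.000e-02 -2.697e+01] shift now(mm) [-455.5 -596.4  -60.3] after turn [-135.5 -738.   -61.4]
turn [-2.0000e-02  1.4000e-01  1.5303e+02] shift now(mm) [-455.5 -596.4  -60.3] after turn [135.5 738.  -61.4]
t 0.1 pos [0.2293 0.6077 0.2386] F [0.7 0.5 0.2] grip 0.997 q [-1.2   0.32 -0.07  1.45  0.02  1.37 -0.06]
```

```bash
python3 -m inch '[[[0,0,-12],[0,0,-5.4]],[[0,0,-12],[0,0,-5.4]],[[0,0,-12],[0,0,-5.4]],[[0,0,-12],[0,0,-5.4]],[[0,0,-12],[0,0,-5.4]],[[-18,-42,0],[0,0,0]],[[-18,-42,0],[0,0,0]],[[-18,-42,0],[0,0,0]],[[-18,-42,0],[0,0,0]],[[-18,-42,0],[0,0,0]]]' 1 20; python3 rel.py .43 .25 .30 6.3;  python3 rel.py .445 -.111 .30 6.3
```

```text
time: 1.1
position: [0.3427, 0.4074, 0.2992]
tool_rot: [0.173, -3.137, 0.001]
ft_force: [1.0, 0.9, 0.4]
grip_width: 0.172
turn [-0.02 -0.02  0.03] shift now(mm) [ -69.4 -166.1   -0.8] after turn [ -69.5 -166.    -0.8]
turn [ 3.0000e-02 -3.0000e-02 -1.7997e+02] shift now(mm) [ -69.4 -166.1   -0.8] after turn [ 69.5 166.   -0.8]
t 1.1 pos [0.3427 0.4074 0.2992] F [1.  0.9 0.4] grip 0.172 q [-0.92  0.05 -0.01  1.65  0.    1.44  0.76]
turn [-0.02 -0.02  0.03] shift now(mm) [ -44.6 -526.5   -0.7] after turn [ -44.8 -526.5   -0.8]
turn [ 3.0000e-02 -3.0000e-02 -1.7997e+02] shift now(mm) [ -44.6 -526.5   -0.7] after turn [ 44.8 526.5  -0.8]
t 1.1 pos [0.3427 0.4074 0.2992] F [1.  0.9 0.4] grip 0.172 q [-0.92  0.05 -0.01  1.65  0.    1.44  0.76]
```

```bash
python3 -m inch '[[[-17,-42,0],[0,0,0]],[[-17,-42,0],[0,0,0]],[[-17,-42,0],[0,0,0]],[[-17,-42,0],[0,0,0]],[[3,-48,0],[0,0,0]],[[3,-48,0],[0,0,0]],[[3,-48,0],[0,0,0]],[[3,-48,0],[0,0,0]],[[3,-48,0],[0,0,0]],[[3,-48,0],[0,0,0]]]'; python3 rel.py .435 -.111 .132 6.3
```

```text
time: 2.1
position: [0.4415, -0.0403, 0.2994]
tool_rot: [-0.174, 3.137, 0.001]
ft_force: [2.1, 0.5, -0.1]
grip_width: 0.004
turn [0.03 0.01 0.03] shift now(mm) [ 14.3 -69.6 167.3] after turn [ 14.2 -69.5 167.4]
turn [-2.0000e-02  5.0000e-02 -1.7997e+02] shift now(mm) [ 14.3 -69.6 167.3] after turn [-14.2  69.5 167.4]
t 2.1 pos [ 0.4415 -0.0403  0.2994] F [ 2.1  0.5 -0.1] grip 0.004 q [-0.51 -0.19  0.47  1.85  0.08  1.46  1.63]
```

```bash
python3 -m inch '[[[6,-35,0],[0,0,0]],[[6,-35,0],[0,0,0]],[[0,0,28],[0,0,0]],[[0,0,28],[0,0,0]],[[0,0,28],[0,0,0]],[[0,0,28],[0,0,0]],[[0,0,28],[0,0,0]],[[0,0,28],[0,0,0]],[[0,0,0],[0,0,0]],[[0,0,0],[0,0,0]]]'; python3 - <<'E'
from bench import optics
import pickle
from h import *
for n in("side","top"): pickle.dump(optics.get_image(n),open(f"pics/{n}1.pkl","wb"))
mosaic('pics/m3.png',[('pics/top1.pkl',270,135,4),('pics/side1.pkl',265,170,4)])
E
```

```text
time: 3.1
position: [0.4376, -0.1093, 0.1318]
tool_rot: [0.173, -3.136, 0.0]
ft_force: [0.4, 0.9, -0.2]
grip_width: 0.005
```

View pics/m3.png

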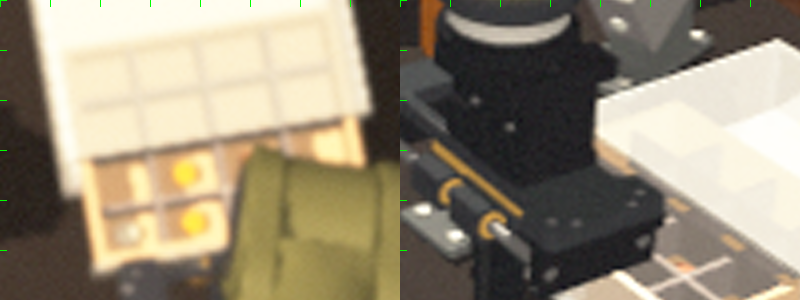

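```bash
python3 -m inch '[[[-8,0,0],[0,0,0]],[[-8,0,0],[0,0,0]],[[-6,0,0],[0,0,0]],[[-6,0,0],[0,0,0]],[[-6,0,0],[0,0,0]],[[-6,0,0],[0,0,0]],[[-6,0,0],[0,0,0]],[[-5,0,0],[0,0,0]],[[-5,0,0],[0,0,0]],[[-5,0,0],[0,0,0]]]'
```

```text
time: 4.2
position: [0.4986, -0.1022, 0.1313]
tool_rot: [0.174, -3.136, -0.001]
ft_force: [-3.4, 1.5, 0.2]
grip_width: 0.003
```

```bash
python3 -m inch '[[[-2,0,0],[0,0,0]],[[-1,0,0],[0,0,0]],[[-1,0,0],[0,0,0]],[[-1,0,0],[0,0,0]],[[-1,0,0],[0,0,0]],[[-1,0,0],[0,0,0]],[[-1,0,0],[0,0,0]],[[-1,0,0],[0,0,0]],[[-1,0,0],[0,0,0]],[[0,0,0],[0,0,0]]]'
```

```text
time: 5.2
position: [0.5087, -0.1015, 0.1316]
tool_rot: [-0.173, 3.136, -0.0]
ft_force: [-1.3, 1.0, -0.5]
grip_width: 0.008
```

```bash
python3 -m inch '[[[-2,0,0],[0,0,0]],[[-2,0,0],[0,0,0]],[[-2,0,0],[0,0,0]],[[-1,0,0],[0,0,0]],[[-1,0,0],[0,0,0]],[[-1,0,0],[0,0,0]],[[-1,0,0],[0,0,0]],[[-1,0,0],[0,0,0]],[[-1,0,0],[0,0,0]],[[0,0,0],[0,0,0]]]'
```

```text
time: 6.2
position: [0.5207, -0.1002, 0.1316]
tool_rot: [-0.174, 3.136, -0.0]
ft_force: [-2.2, 0.2, 0.5]
grip_width: 0.006
```

```bash
python3 -m inch '[[[-2,0,0],[0,0,0]],[[-2,0,0],[0,0,0]],[[-1,0,0],[0,0,0]],[[-1,0,0],[0,0,0]],[[-1,0,0],[0,0,0]],[[-1,0,0],[0,0,0]],[[-1,0,0],[0,0,0]],[[-1,0,0],[0,0,0]],[[-1,0,0],[0,0,0]],[[0,0,0],[0,0,0]]]'
```

```text
time: 7.2
position: [0.5315, -0.0989, 0.1316]
tool_rot: [-0.173, 3.136, -0.0]
ft_force: [-1.0, 0.4, 0.6]
grip_width: 0.01
```

```bash
python3 -m inch '[[[-1,0,0],[0,0,0]],[[-1,0,0],[0,0,0]],[[-1,0,0],[0,0,0]],[[-1,0,0],[0,0,0]],[[-1,0,0],[0,0,0]],[[0,0,0],[0,0,0]],[[0,0,0],[0,0,0]],[[0,0,0],[0,0,0]],[[0,0,0],[0,0,0]],[[0,0,0],[0,0,0]]]'
```

```text
time: 8.2
position: [0.5357, -0.0984, 0.1315]
tool_rot: [0.173, -3.136, -0.001]
ft_force: [-5.0, 1.0, 2.7]
grip_width: 0.003
```

```bash
python3 -m inch '[[[-1,0,0],[0,0,0]],[[-1,0,0],[0,0,0]],[[-1,0,0],[0,0,0]],[[0,0,0],[0,0,0]],[[0,0,0],[0,0,0]],[[0,0,0],[0,0,0]],[[0,0,0],[0,0,0]],[[0,0,0],[0,0,0]],[[0,0,0],[0,0,0]],[[0,0,0],[0,0,0]]]'
```

```text
time: 9.2
position: [0.5359, -0.0984, 0.1314]
tool_rot: [0.172, -3.13, -0.002]
ft_force: [-13.1, 1.2, 9.5]
grip_width: 0.008
```

```bash
python3 -m inch '[[[15,0,0],[0,0,0]],[[20,0,0],[0,0,0]],[[0,0,-25],[0,0,0]],[[0,0,-25],[0,0,0]],[[0,0,-25],[0,0,0]],[[0,0,-25],[0,0,0]],[[0,-30,0],[0,0,0]],[[0,-30,0],[0,0,0]],[[0,-30,0],[0,0,0]],[[0,-30,0],[0,0,0]]]' 0.3; python3 rel.py .4315 -.3855 .22 2.5
```

```text
time: 10.2
position: [0.519, -0.2229, 0.2322]
tool_rot: [-0.174, 3.133, -0.003]
ft_force: [-0.4, 0.3, 0.3]
grip_width: 0.695
turn [-0.11  0.22  3.84] shift now(mm) [ 105.  -151.9   12.2] after turn [  94.5 -158.6   12.2]
turn [-3.3000e-01 -1.6000e-01 -1.7616e+02] shift now(mm) [ 105.  -151.9   12.2] after turn [-94.5 158.6  12.2]
t 10.2 pos [ 0.519  -0.2229  0.2322] F [-0.4  0.3  0.3] grip 0.695 q [-0.3   0.16  0.74  1.7  -0.11  1.31  2.14]
```

```bash
python3 -m inch '[[[0,0,0],[0,0,3.8]],[[19,-32,2],[0,0,0]],[[19,-32,2],[0,0,0]],[[19,-32,2],[0,0,0]],[[19,-32,2],[0,0,0]],[[19,-31,2],[0,0,0]],[[0,0,0],[0,0,0]],[[0,0,0],[0,0,0]],[[0,0,0],[0,0,0]],[[0,0,0],[0,0,0]]]'; python3 - <<'E'
from bench import optics
import pickle
from h import *
for n in("side","top"): pickle.dump(optics.get_image(n),open(f"pics/{n}2.pkl","wb"))
mosaic('pics/m4.png',[('pics/side2.pkl',240,170,2.5),('pics/side2.pkl',305,240,3),('pics/top2.pkl',270,100,4),('pics/top2.pkl',370,180,4)])
E
python3 rel.py .4315 -.3855 .106 2.5
```

```text
time: 11.2
position: [0.4312, -0.383, 0.2216]
tool_rot: [-0.073, 3.14, -0.0]
ft_force: [-0.2, 0.4, -0.3]
grip_width: 0.702
turn [0.   0.03 0.16] shift now(mm) [ -0.5  -2.4 115.5] after turn [ -0.6  -2.4 115.5]
turn [-5.0000e-02  0.0000e+00 -1.7984e+02] shift now(mm) [ -0.5  -2.4 115.5] after turn [  0.6   2.4 115.5]
t 11.3 pos [ 0.4308 -0.3832  0.2215] F [0.  0.9 0.2] grip 0.703 q [-0.06  0.22  0.86  1.69 -0.18  1.31  2.45]
```

View pics/m4.png

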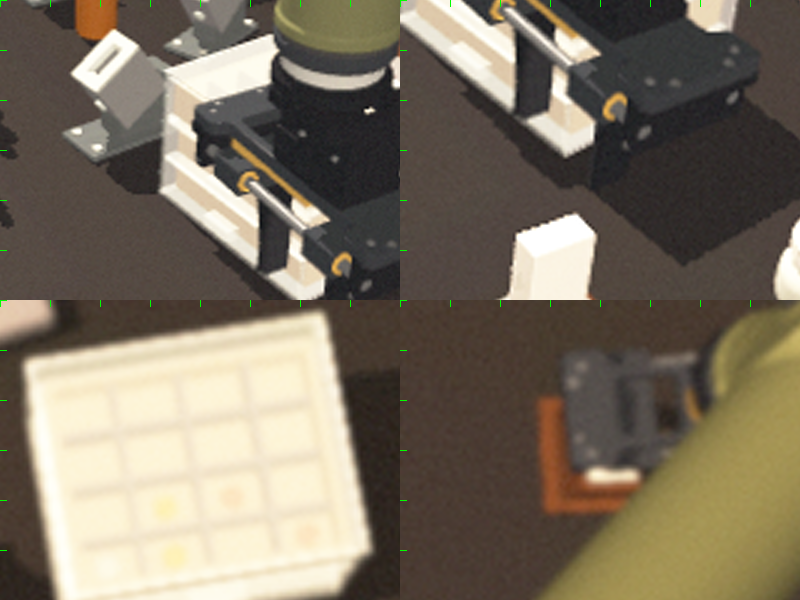

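```bash
python3 - <<'E'
from h import *
s=load('pics/side2.pkl')
for y in(-.03,.03): print((proj(s,[.431,-.383+y,.2045])-[305,240])*3+[400,0],(proj(s,[.431,-.383+y,.2045])-[240,170])*2.5)
E
```

```text
[[596.0671751 178.662516 ]] [[325.88931258 323.88543   ]]
[[536.9775155  117.59796302]] [[276.64792958 272.99830252]]
```

```bash
python3 -m inch '[[[0,-2.4,5],[0,0,0]],[[0,0,16],[0,0,0]],[[0,0,16],[0,0,0]],[[0,0,16],[0,0,0]],[[0,0,16],[0,0,0]],[[0,0,16],[0,0,0]],[[0,0,16],[0,0,0]],[[0,0,14],[0,0,0]],[[0,0,0],[0,0,0]],[[0,0,0],[0,0,0]]]'
```

```text
time: 12.3
position: [0.4298, -0.3868, 0.1064]
tool_rot: [0.069, -3.141, 0.0]
ft_force: [-0.2, 0.1, -0.4]
grip_width: 0.697
```

```bash
python3 -m inch '[[[0,0,0],[0,0,0]],[[0,0,0],[0,0,0]],[[0,0,0],[0,0,0]],[[0,0,0],[0,0,0]],[[0,0,0],[0,0,0]],[[0,0,0],[0,0,0]],[[0,0,0],[0,0,0]],[[0,0,0],[0,0,0]],[[0,0,0],[0,0,0]],[[0,0,0],[0,0,0]]]' 1 25; python3 rel.py .4315 -.3855 .106 2.5
```

```text
time: 13.3
position: [0.4299, -0.3864, 0.1066]
tool_rot: [-0.069, 3.141, 0.001]
ft_force: [-0.5, 2.4, 1.9]
grip_width: 0.257
turn [0.02 0.01 0.03] shift now(mm) [-1.6  0.9  0.6] after turn [-1.6  0.9  0.6]
turn [-1.0000e-02  3.0000e-02 -1.7997e+02] shift now(mm) [-1.6  0.9  0.6] after turn [ 1.6 -0.9  0.6]
t 13.3 pos [ 0.4299 -0.3864  0.1066] F [-0.5  2.4  1.9] grip 0.257 q [ 0.    0.35  0.82  1.82 -0.28  1.1   2.53]
```

```bash
python3 -m inch '[[[0,0,-8],[0,0,0]],[[0,0,-12],[0,0,0]],[[0,0,-16],[0,0,0]],[[0,0,-20],[0,0,0]],[[0,0,-25],[0,0,0]],[[0,0,-30],[0,0,0]],[[0,0,-30],[0,0,0]],[[0,0,-30],[0,0,0]],[[0,0,-30],[0,0,0]],[[0,0,-15],[0,0,0]]]' 1 40; python3 rel.py .47 .09 .33 8
```

```text
time: 14.3
position: [0.4302, -0.3877, 0.3266]
tool_rot: [-0.068, 3.136, -0.004]
ft_force: [0.7, -1.2, -2.4]
grip_width: 0.252
turn [-0.17  0.25 -5.51] shift now(mm) [-60.6 475.5  -4.5] after turn [-105.9  467.5   -3.4]
turn [  0.38   0.27 174.49] shift now(mm) [-60.6 475.5  -4.5] after turn [ 105.9 -467.5   -3.4]
t 14.3 pos [ 0.4302 -0.3877  0.3266] F [ 0.7 -1.2 -2.4] grip 0.252 q [-0.07  0.17  0.88  1.52 -0.14  1.5   2.42]
```

```bash
python3 -m inch '[[[-6,20,0],[0,0,0]],[[-6,40,0],[0,0,0]],[[-6,47,0],[0,0,0]],[[-6,47,0],[0,0,0]],[[-6,47,0],[0,0,0]],[[-6,47,0],[0,0,0]],[[-6,47,0],[0,0,0]],[[-6,47,0],[0,0,0]],[[-6,47,0],[0,0,0]],[[-6,47,0],[0,0,0]]]'; python3 rel.py .47 .12 .30 8 35
```

```text
time: 15.3
position: [0.4702, 0.0531, 0.3229]
tool_rot: [-0.068, 3.14, 0.001]
ft_force: [-0.4, 0.5, -1.5]
grip_width: 0.255
turn [ -1.66 -34.93  -5.34] shift now(mm) [-2.6 66.8 22.9] after turn [ 5.7 66.2 24. ]
turn [-52.47   2.5  166.66] shift now(mm) [-2.6 66.8 22.9] after turn [ -5.7 -66.2  24. ]
t 15.3 pos [0.4702 0.0531 0.3229] F [-0.4  0.5 -1.5] grip 0.255 q [-0.57 -0.11  0.37  1.75  0.04  1.49  1.41]
```

```bash
python3 -m inch '[[[0,0,0],[-0.33,-7,-1.07]],[[0,0,0],[-0.33,-7,-1.07]],[[0,0,0],[-0.33,-7,-1.07]],[[0,0,0],[-0.33,-7,-1.07]],[[0,0,0],[-0.33,-7,-1.07]],[[1,13,3],[0,0,0]],[[1,13,3],[0,0,0]],[[1,13,3],[0,0,0]],[[1,13,3],[0,0,0]],[[1,13,3],[0,0,0]]]'; python3 rel.py .472 .1245 .2058 8 35
```

```text
time: 16.3
position: [0.514, 0.1238, 0.2611]
tool_rot: [-0.17, 2.673, 0.081]
ft_force: [-0.3, 0.2, -1.6]
grip_width: 0.251
turn [ 1.25 -8.37 -1.13] shift now(mm) [62.   4.7 31. ] after turn [65.7  6.5 21.5]
turn [-13.05  -1.95 178.39] shift now(mm) [62.   4.7 31. ] after turn [-65.7  -6.5  21.5]
t 16.3 pos [0.514  0.1238 0.2611] F [-0.3  0.2 -1.6] grip 0.251 q [-0.28 -0.28 -0.04  2.09  0.06  0.86  1.35]
```

```bash
python3 -m inch '[[[5,1,8],[0,0,0]],[[5,1,8],[0,0,0]],[[5,1,8],[0,0,0]],[[0,0,0],[0.2,-1.7,-0.2]],[[0,0,0],[0.2,-1.7,-0.2]],[[0,0,0],[0.2,-1.7,-0.2]],[[0,0,0],[0.2,-1.7,-0.2]],[[0,0,0],[0.2,-1.7,-0.2]],[[0,0,0],[0,0,0]],[[0,0,0],[0,0,0]]]'; python3 rel.py .472 .1245 .2058 8 35
```

```text
time: 17.3
position: [0.5239, 0.1306, 0.2279]
tool_rot: [-0.175, 2.532, 0.059]
ft_force: [0.9, -0.6, -0.8]
grip_width: 0.254
turn [ 0.14 -0.36 -0.15] shift now(mm) [ 55.5   1.1 -11.5] after turn [ 55.5   1.2 -11.8]
turn [ -0.56  -0.22 179.85] shift now(mm) [ 55.5   1.1 -11.5] after turn [-55.5  -1.2 -11.8]
t 17.3 pos [0.5239 0.1306 0.2279] F [ 0.9 -0.6 -0.8] grip 0.254 q [-0.19 -0.3  -0.16  2.23  0.13  0.62  1.27]
```

```bash
python3 -m inch '[[[6,0,-1],[0,0,0]],[[6,0,-1],[0,0,0]],[[6,0,-1],[0,0,0]],[[6,0,-1],[0,0,0]],[[6,0,-1],[0,0,0]],[[0,0,0],[0,0,0]],[[0,0,0],[0,0,0]],[[0,0,0],[0,0,0]],[[0,0,0],[0,0,0]],[[0,0,0],[0,0,0]]]'; python3 rel.py .472 .1245 .2058 8 35
```

```text
time: 18.3
position: [0.5135, 0.1327, 0.2091]
tool_rot: [-0.175, 2.54, 0.055]
ft_force: [1.7, -0.4, -0.7]
grip_width: 0.248
turn [-0.   -0.81 -0.12] shift now(mm) [ 36.8  -2.5 -21. ] after turn [ 36.5  -2.4 -21.5]
turn [ -1.28   0.   179.87] shift now(mm) [ 36.8  -2.5 -21. ] after turn [-36.5   2.4 -21.5]
t 18.3 pos [0.5135 0.1327 0.2091] F [ 1.7 -0.4 -0.7] grip 0.248 q [-0.21 -0.3  -0.16  2.26  0.15  0.6   1.23]
```

```bash
cat > kin.py <<'E'
import numpy as np
from scipy.spatial.transform import Rotation as Ro
from scipy.optimize import least_squares
from bench import ctrl
D=[([-1.1959,.3219,-.0701,1.4517,.0226,1.3708,-.057],[.2293,.6076,.2384],[-.5637,-3.0904,.0031]),
([-.92,.05,-.01,1.65,0,1.44,.76],[.3427,.4074,.2992],[.173,-3.137,.001]),
([-.51,-.19,.47,1.85,.08,1.46,1.63],[.4415,-.0403,.2994],[-.174,3.137,.001]),
([-.3,.16,.74,1.7,-.11,1.31,2.14],[.519,-.2229,.2322],[-.174,3.133,-.003]),
([0,.35,.82,1.82,-.28,1.1,2.53],[.4299,-.3864,.1066],[-.069,3.141,.001]),
([-.07,.17,.88,1.52,-.14,1.5,2.42],[.4302,-.3877,.3266],[-.068,3.136,-.004]),
([-.57,-.11,.37,1.75,.04,1.49,1.41],[.4702,.0531,.3229],[-.068,3.14,.001]),
([-.28,-.28,-.04,2.09,.06,.86,1.35],[.514,.1238,.2611],[-.17,2.673,.081]),
([-.19,-.3,-.16,2.23,.13,.62,1.27],[.5239,.1306,.2279],[-.175,2.532,.059]),
([-.21,-.3,-.16,2.26,.15,.6,1.23],[.5135,.1327,.2091],[-.175,2.54,.055])]
s=ctrl.get_state();D.append((s["joint_positions"],s["position"],s["tool_rot"]))
def fk(q,P,sg):
    d1,a1,d3,a3,a4,d5,a5,a6,d7=P
    R=Ro.identity();p=np.zeros(3)
    L=[None,(a1,d1),None,(a3,d3),(a4,0),(a5,d5),(a6,0)]
    p=np.array([0,0,d1])
    for i,(ax,off) in enumerate([('z',(a1,0)),('y',(0,0)),('z',(a3,d3)),('y',(a4,0)),('z',(a5,d5)),('y',(a6,0)),('z',(0,d7))]):
        R=R*Ro.from_euler(ax,sg[i]*q[i]);p=p+R.apply([off[0],0,off[1]])
    return p,R
if __name__=="__main__":
    import itertools;best=[]
    for s3 in itertools.product((1,-1),repeat=4):
      for f in(0,np.pi):
        sg=[s3[0],1,s3[1],1,s3[2],1,s3[3]]
        def r(P):
            o=[]
            for q,p,v in D:
                pp,R=fk(q,P[:9],sg);R=R*Ro.from_euler('z',P[9]);o+=[*(pp-p)*5,*(R.inv()*Ro.from_rotvec(v)).as_rotvec()]
            return np.array(o)
        o=least_squares(r,[.3,0,.35,0,0,.35,0,0,.2,f]);best.append((o.cost,sg,o))
    best.sort(key=lambda a:a[0])
    for b in best[:2]: print(b[0],b[1],np.round(b[2].x,3))
    print(np.round(best[0][2].fun.reshape(-1,6),3))
E
python3 kin.py
```

```text
0.04106797216559232 [-1, 1, -1, 1, -1, 1, -1] [ 0.313 -0.05   0.463 -0.016 -0.139  0.564  0.173 -0.019  0.37   1.571]
0.04106797216559235 [-1, 1, -1, 1, -1, 1, -1] [ 0.313 -0.05   0.463 -0.016 -0.139  0.564  0.173 -0.019  0.37   1.571]
[[-0.134  0.025  0.013 -0.    -0.    -0.   ]
 [-0.126  0.096  0.004  0.002  0.001  0.009]
 [-0.004 -0.016 -0.     0.005  0.002  0.004]
 [ 0.001 -0.001 -0.006 -0.006  0.008 -0.002]
 [-0.003  0.106 -0.093  0.001 -0.007 -0.005]
 [ 0.035 -0.033  0.036 -0.001  0.011 -0.005]
 [-0.006  0.011  0.008 -0.     0.003  0.001]
 [-0.005  0.095  0.029  0.003  0.009  0.001]
 [-0.014  0.04  -0.003 -0.002 -0.     0.002]
 [-0.009  0.03   0.009  0.001  0.001 -0.003]
 [-0.012  0.027  0.004  0.    -0.    -0.   ]]
```

```bash
cat > kin2.py <<'E'
from kin import *
sg=[-1,1,-1,1,-1,1,-1]
AX='zyzyzyz'
def FK(q,P):
    P=P.reshape(8,3);R=Ro.identity();p=P[0].copy()
    for i in range(7):
        R=R*Ro.from_euler(AX[i],sg[i]*q[i]);p=p+R.apply(P[i+1])
    return p,R*Ro.from_euler('z',np.pi/2)
def calib():
    P0=np.zeros((8,3));P0[0,2]=.313;P0[3,2]=.463;P0[5,2]=.5;P0[7,2]=.37
    r=lambda P:np.r_[np.ravel([FK(q,P)[0]-p for q,p,v in D])*5,.01*(P-P0.ravel())]
    o=least_squares(r,P0.ravel());return o.x,o.fun[:-24].reshape(-1,3)/5
if __name__=="__main__":
    P,f=calib();print(np.round(P.reshape(8,3),3));print(np.round(f*1e3,1))
    np.save('P.npy',P)
E
python3 kin2.py
```

```text
[[ 0.006  0.005  0.269]
 [ 0.016 -0.007 -0.044]
 [-0.014 -0.007  0.001]
 [ 0.016  0.003  0.464]
 [-0.007  0.003 -0.003]
 [-0.004 -0.01   0.497]
 [ 0.002 -0.01  -0.016]
 [ 0.006  0.004  0.354]]
[[ 0.2 -0.1 -0. ]
 [-0.9  1.1 -1.7]
 [-0.1  1.8  0.7]
 [ 2.9 -2.8  2.8]
 [-0.8  1.6 -0.8]
 [-0.6  1.  -0.1]
 [-0.8 -1.8 -1.3]
 [-0.4 -0.6  1.6]
 [-0.9 -1.3 -2.8]
 [ 1.   0.8  1.2]
 [ 0.3  0.3  0.3]]
```

```bash
cat > ik.py <<'E'
from kin2 import *
from rel import Rt
P=np.load('P.npy')
lo=np.array([-2.86,-.3,-1.38,.06,-1.56,.09,-2.69]);hi=np.array([2.86,2.09,1.24,2.45,4.7,2.05,2.69])
def err(q,p,R):
    a,B=FK(q,P);return np.r_[(a-p)*5,(Ro.from_matrix(R).inv()*B).as_rotvec()]
sw=np.array([.5419,.1344,.105]);yaw=8.04
def target(out,k): # grip 'out' m from face along axis
    R=Rt(yaw,35)[k];return sw-R[:,2]*(out-.0015),R
if __name__=="__main__":
    rng=np.random.default_rng(0);m=np.radians(1)
    for out in(.038,.06,.093,.12):
      for k in(0,1):
        S=[]
        for n in range(60):
            p,R=target(out,k)
            o=least_squares(err,rng.uniform(lo+.01,hi-.01),args=(p,R),bounds=(lo+m,hi-m))
            if o.cost<1e-7:S.append(o.x)
        S=np.array(S);print(out,k,len(S))
        if len(S):
            print(np.round(S[np.argsort(S[:,2])][:: max(1,len(S)//6)],2))
E
python3 ik.py
```

```text
Traceback (most recent call last):
  File "ik.py", line 17, in <module>
    o=least_squares(err,rng.uniform(lo+.01,hi-.01),args=(p,R),bounds=(lo+m,hi-m))
ValueError: Initial guess is outside of provided bounds
```

```bash
sed -i 's/lo+.01,hi-.01/lo+.03,hi-.03/' ik.py; python3 ik.py
```

```text
0.038 0 28
[[ 0.62 -0.28 -0.9   2.32 -0.29  0.4   1.61]
 [ 0.47 -0.24 -0.78  2.33 -0.15  0.39  1.49]
 [ 0.29 -0.22 -0.62  2.34 -0.    0.38  1.36]
 [ 0.02 -0.2  -0.37  2.35  0.16  0.38  1.21]
 [-0.3  -0.2  -0.08  2.37  0.33  0.39  1.06]
 [-0.62 -0.21  0.22  2.38  0.49  0.41  0.93]
 [-0.86 -0.24  0.44  2.39  0.62  0.44  0.82]]
0.038 1 25
[[ 0.59 -0.28 -0.85  2.34 -0.31  0.39 -1.48]
 [ 0.56 -0.27 -0.82  2.35 -0.28  0.39 -1.51]
 [ 0.5  -0.26 -0.77  2.35 -0.23  0.38 -1.55]
 [ 0.11 -0.22 -0.43  2.37  0.07  0.37 -1.82]
 [-0.25 -0.21 -0.1   2.39  0.28  0.38 -2.01]
 [-0.55 -0.23  0.18  2.4   0.44  0.4  -2.15]
 [-0.95 -0.28  0.55  2.42  0.69  0.45 -2.35]]
0.06 0 38
[[ 0.25 -0.28 -0.57  2.34 -0.07  0.44  1.42]
 [ 0.19 -0.27 -0.52  2.34 -0.03  0.44  1.38]
 [-0.02 -0.26 -0.34  2.35  0.11  0.44  1.25]
 [-0.15 -0.26 -0.22  2.36  0.19  0.44  1.18]
 [-0.47 -0.26  0.07  2.38  0.38  0.46  1.02]
 [-0.58 -0.27  0.17  2.38  0.44  0.47  0.96]
 [-0.68 -0.28  0.25  2.38  0.5   0.48  0.92]]
0.06 1 14
[[ 0.13 -0.28 -0.44  2.37 -0.03  0.43 -1.74]
 [ 0.12 -0.28 -0.43  2.37 -0.02  0.43 -1.75]
 [ 0.1  -0.28 -0.41  2.37 -0.    0.43 -1.76]
 [-0.05 -0.27 -0.28  2.38  0.1   0.43 -1.86]
 [-0.08 -0.27 -0.26  2.38  0.12  0.43 -1.87]
 [-0.27 -0.27 -0.09  2.39  0.25  0.44 -1.98]
 [-0.49 -0.28  0.11  2.4   0.38  0.45 -2.1 ]]
0.093 0 0
0.093 1 0
0.12 0 0
0.12 1 0
```

```bash
cat > ik2.py <<'E'
from ik import *
rng=np.random.default_rng(1);m=.004
zs=-Rt(yaw,35)[0][:,2]
for depth in(-.02,-.005,0,.005,.01,.015,.02,.027,.035):
    row=[]
    for lean in(35,33,31,29,27,24):
        R=Rt(yaw,lean)[0];p=sw-zs*depth-R[:,2]*.0915
        best=None
        for n in range(14):
            o=least_squares(err,rng.uniform(lo+.03,hi-.03),args=(p,R),bounds=(lo+m,hi-m))
            if best is None or o.cost<best.cost:best=o
        row.append(f"{lean}:{np.sqrt(2*best.cost)/5*1e3:.1f} q3={best.x[2]:.2f}")
    print(depth,row)
E
python3 ik2.py
```

```text
-0.02 ['35:22.7 q3=-0.15', '33:16.7 q3=-0.15', '31:10.5 q3=-0.15', '29:4.1 q3=-0.15', '27:0.0 q3=-0.29', '24:0.0 q3=-0.35']
-0.005 ['35:14.1 q3=-0.15', '33:8.2 q3=-0.15', '31:2.2 q3=-0.15', '29:0.0 q3=-0.41', '27:0.0 q3=-0.55', '24:0.0 q3=-0.72']
0 ['35:11.0 q3=-0.15', '33:5.3 q3=-0.15', '31:0.0 q3=-0.26', '29:0.0 q3=-0.52', '27:0.0 q3=-0.49', '24:0.0 q3=-0.62']
0.005 ['35:7.9 q3=-0.15', '33:2.2 q3=-0.15', '31:0.0 q3=-0.17', '29:0.0 q3=0.25', '27:0.0 q3=0.45', '24:0.0 q3=-0.88']
0.01 ['35:4.8 q3=-0.15', '33:0.0 q3=-0.15', '31:0.0 q3=-0.04', '29:0.0 q3=-0.09', '27:0.0 q3=-0.66', '24:0.0 q3=-0.74']
0.015 ['35:1.5 q3=-0.15', '33:0.0 q3=0.15', '31:0.0 q3=-0.45', '29:0.0 q3=-0.20', '27:0.0 q3=-0.76', '24:0.0 q3=-0.89']
0.02 ['35:0.0 q3=-0.12', '33:0.0 q3=0.06', '31:0.0 q3=-0.06', '29:0.0 q3=-0.41', '27:0.0 q3=-0.11', '24:0.0 q3=-0.50']
0.027 ['35:0.0 q3=0.22', '33:0.0 q3=-0.47', '31:0.0 q3=0.13', '29:0.0 q3=-0.45', '27:0.0 q3=-0.90', '24:0.0 q3=-0.00']
0.035 ['35:0.0 q3=-0.12', '33:0.0 q3=0.22', '31:0.0 q3=-0.54', '29:0.0 q3=0.13', '27:0.0 q3=0.48', '24:0.0 q3=-1.08']
```

```bash
cat > ins.py <<'E'
import sys,numpy as np
from rel import Rt,rel
from bench import ctrl
from scipy.spatial.transform import Rotation as Ro
sw=np.array([.5419,.1344,.105]);yaw=8.04
def tgt(depth,lean,dx=0,dy=0):
    S=Rt(yaw,35)[0];zs=-S[:,2];xs=np.cross(S[:,1],zs)
    return sw-zs*depth+xs*dx+S[:,1]*dy-Rt(yaw,lean)[0][:,2]*.0915
if __name__=="__main__":
    d,l=float(sys.argv[1]),float(sys.argv[2]);print(tgt(d,l));rel(tgt(d,l),yaw,l)
    s=ctrl.get_state();R=Ro.from_rotvec(s["tool_rot"]).as_matrix();S=Rt(yaw,35)[0];zs=-S[:,2];xs=np.cross(S[:,1],zs)
    t=s["position"]+R[:,2]*.0915-sw;print("tip in switch axes mm",np.round([t@xs*1e3,t@S[:,1]*1e3,t@zs*1e3],1))
E
python3 ins.py -.02 28
```

```text
[0.48800682 0.12678744 0.20217275]
turn [-0.01  6.19 -0.16] shift now(mm) [25.4 -2.4 -8.9] after turn [26.3 -2.3 -6.1]
turn [9.7100e+00 2.0000e-02 1.7958e+02] shift now(mm) [25.4 -2.4 -8.9] after turn [-26.3   2.3  -6.1]
t 18.3 pos [0.5135 0.1327 0.2091] F [ 1.7 -0.4 -0.7] grip 0.248 q [-0.21 -0.3  -0.16  2.26  0.15  0.6   1.23]
tip in switch axes mm [35.2  2.3 10.1]
```

```bash
python3 -m inch '[[[0,0,0],[0,2,0]],[[0,0,0],[0,2,0]],[[0,0,0],[0,2.2,0]],[[0,0,-6],[0,0,0]],[[5,-0.5,0],[0,0,0]],[[5,-0.5,0],[0,0,0]],[[5,-0.5,0],[0,0,0]],[[5,-0.5,0],[0,0,0]],[[6,-0.4,0],[0,0,0]],[[0,0,0],[0,0,0]]]'; python3 ins.py -.02 28; python3 - <<'E'
from bench import optics
import pickle
from h import *
for n in("side","top"): pickle.dump(optics.get_image(n),open(f"pics/{n}3.pkl","wb"))
mosaic('pics/m5.png',[('pics/side3.pkl',245,150,5),('pics/top3.pkl',215,140,5)],400,500)
E
```

```text
time: 19.3
position: [0.4871, 0.1264, 0.2012]
tool_rot: [-0.183, 2.649, 0.046]
ft_force: [0.1, -0.5, -1.5]
grip_width: 0.253
[0.48800682 0.12678744 0.20217275]
turn [-0.03 -0.09 -0.14] shift now(mm) [-1.3  0.2 -0.4] after turn [-1.3  0.2 -0.4]
turn [-1.4000e-01  4.0000e-02  1.7986e+02] shift now(mm) [-1.3  0.2 -0.4] after turn [ 1.3 -0.2 -0.4]
t 19.3 pos [0.4871 0.1264 0.2012] F [ 0.1 -0.5 -1.5] grip 0.253 q [-0.22 -0.3  -0.14  2.24  0.09  0.73  1.29]
tip in switch axes mm [-1.5 -0.3 19.8]
```

View pics/m5.png

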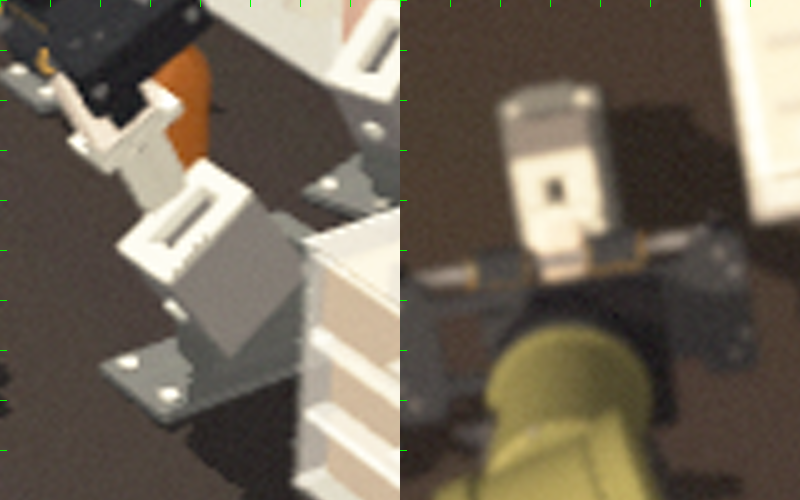

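```bash
cat > ov2.py <<'E'
import sys
from fit import *
from bench import ctrl
st=ctrl.get_state();R=Ro.from_rotvec(st["tool_rot"]);n=sys.argv[1]
# key frame: z=-tool z
def kf(X): X=np.array(X);return R.apply(X*[1,1,-1])+st["position"]-R.apply([0,0,.0015])
g=lambda S:[kf(x) for x in S]
S=[(g(box(0,0,-.034,.054,.034,.008)),(0,0,255)),(g(box(0,0,-.0655,.03,.006,.055)),(255,0,255)),(m(fs,w,box(0,0,0,.068,.046,0)),(0,255,0)),(m(fs,w,box(0,0,0,.044,.019,0)),(255,255,0))]
draw(sys.argv[4] if len(sys.argv)>4 else 'pics/ov2.png',[(load(f'pics/side{n}.pkl'),260,150,7),(load(f'pics/top{n}.pkl'),222,148,7)],S,400,500)
E
python3 ov2.py 3 >/dev/null
```

```text
(no output)
```

View pics/ov2.png

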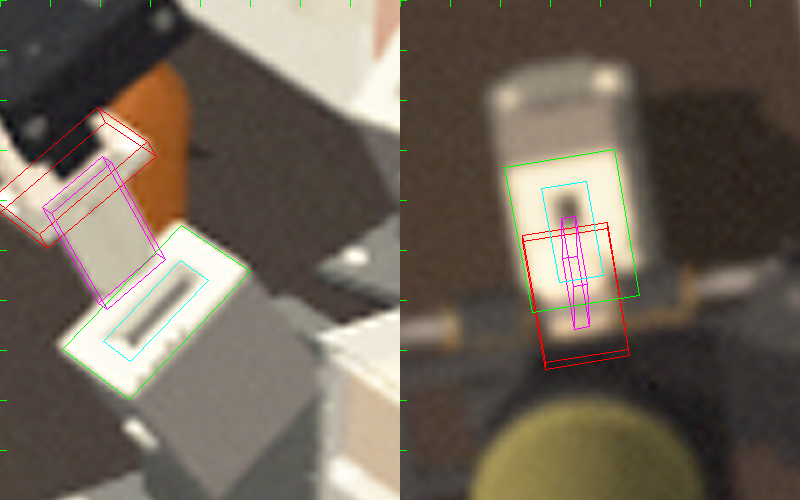

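```bash
python3 ins.py .010 28
```

```text
[0.50504497 0.12919412 0.17759818]
turn [-0.01 -0.01 -0.15] shift now(mm) [-3.6  0.  29.7] after turn [-3.6  0.  29.7]
turn [-1.0000e-02  1.0000e-02  1.7985e+02] shift now(mm) [-3.6  0.  29.7] after turn [ 3.6 -0.  29.7]
t 19.4 pos [0.4881 0.1268 0.2021] F [-0.   0.2 -0.9] grip 0.252 q [-0.22 -0.3  -0.14  2.23  0.09  0.73  1.29]
tip in switch axes mm [ 0.  -0.  19.9]
```

```bash
python3 -m inch '[[[-0.5,0,4],[0,0,0]],[[-0.5,0,4],[0,0,0]],[[-0.5,0,4],[0,0,0]],[[-0.5,0,4],[0,0,0]],[[-0.5,0,4],[0,0,0]],[[-0.4,0,3],[0,0,0]],[[-0.4,0,3],[0,0,0]],[[-0.3,0,3],[0,0,0]],[[0,0,0],[0,0,0]],[[0,0,0],[0,0,0]]]'; python3 ins.py .018 33
```

```text
time: 20.4
position: [0.5044, 0.129, 0.1777]
tool_rot: [-0.183, 2.649, 0.047]
ft_force: [-0.9, -0.8, -3.1]
grip_width: 0.253
[0.50277826 0.12887394 0.16699362]
turn [-0.02 -5.08 -0.15] shift now(mm) [6.5 0.1 8.7] after turn [7.2 0.1 8. ]
turn [-7.9800e+00  3.0000e-02  1.7967e+02] shift now(mm) [6.5 0.1 8.7] after turn [-7.2 -0.1  8. ]
t 20.4 pos [0.5044 0.129  0.1777] F [-0.9 -0.8 -3.1] grip 0.253 q [-0.21 -0.23 -0.15  2.24  0.11  0.66  1.27]
tip in switch axes mm [-0.6 -0.1 -9.6]
```

```bash
python3 -m inch '[[[0.7,0,0.9],[0,-0.6,0]],[[0.7,0,0.9],[0,-0.6,0]],[[0.8,0,0.9],[0,-0.6,0]],[[0.8,0,0.9],[0,-0.6,0]],[[0.8,0,0.9],[0,-0.6,0]],[[0.8,0,0.9],[0,-0.6,0]],[[0.8,0,0.9],[0,-0.6,0]],[[0.8,0,0.9],[0,-0.6,0]],[[0.8,0,1],[0,-0.3,0]],[[0,0,0],[0,0,0]]]'; python3 ins.py .030 35
```

```text
time: 21.4
position: [0.5026, 0.1288, 0.167]
tool_rot: [-0.177, 2.56, 0.054]
ft_force: [-2.7, -0.1, -4.0]
grip_width: 0.252
[0.50697178 0.12946629 0.15537785]
turn [-0.03 -1.95 -0.14] shift now(mm) [ 2.6  0.1 12.2] after turn [ 3.   0.1 12.1]
turn [-3.0600e+00  5.0000e-02  1.7983e+02] shift now(mm) [ 2.6  0.1 12.2] after turn [-3.  -0.1 12.1]
t 21.4 pos [0.5026 0.1288 0.167 ] F [-2.7 -0.1 -4. ] grip 0.252 q [-0.19 -0.27 -0.18  2.32  0.16  0.53  1.21]
tip in switch axes mm [ -0.1  -0.1 -17.9]
```

```bash
python3 -m inch '[[[0.5,0,1.2],[0,-0.4,0]],[[0.6,0,1.2],[0,-0.4,0]],[[0.6,0,1.2],[0,-0.4,0]],[[0.6,0,1.2],[0,-0.4,0]],[[0.6,0,1.2],[0,-0.35,0]],[[0,0,1.5],[0,0,0]],[[0,0,1.5],[0,0,0]],[[0,0,1.5],[0,0,0]],[[0,0,1.5],[0,0,0]],[[0,0,0],[0,0,0]]]'; python3 ins.py .055 35
```

```text
time: 22.4
position: [0.5072, 0.1294, 0.1556]
tool_rot: [-0.174, 2.526, 0.056]
ft_force: [-3.0, -1.1, -5.6]
grip_width: 0.254
[0.52117024 0.13147186 0.13489905]
turn [-0.03 -0.02 -0.15] shift now(mm) [ 0.3  0.1 25. ] after turn [ 0.3  0.1 25. ]
turn [-3.0000e-02  5.0000e-02  1.7985e+02] shift now(mm) [ 0.3  0.1 25. ] after turn [-0.3 -0.1 25. ]
t 22.4 pos [0.5072 0.1294 0.1556] F [-3.  -1.1 -5.6] grip 0.254 q [-0.17 -0.26 -0.2   2.35  0.2   0.45  1.17]
tip in switch axes mm [  0.3  -0.1 -30. ]
```

```bash
python3 -m inch '[[[0,0,1.5],[0,0,0]],[[0,0,1.5],[0,0,0]],[[0,0,1.5],[0,0,0]],[[0,0,1.5],[0,0,0]],[[0,0,1.5],[0,0,0]],[[0,0,1.5],[0,0,0]],[[0,0,1.5],[0,0,0]],[[0,0,1.5],[0,0,0]],[[0,0,1.5],[0,0,0]],[[0,0,1.5],[0,0,0]]]'; python3 ins.py .055 35
```

```text
time: 23.4
position: [0.5154, 0.1307, 0.1437]
tool_rot: [-0.174, 2.526, 0.056]
ft_force: [-10.1, -1.5, 1.9]
grip_width: 0.251
[0.52117024 0.13147186 0.13489905]
turn [-0.04 -0.02 -0.14] shift now(mm) [ 0.3 -0.1 10.5] after turn [ 0.3 -0.1 10.5]
turn [-4.0000e-02  6.0000e-02  1.7986e+02] shift now(mm) [ 0.3 -0.1 10.5] after turn [-0.3  0.1 10.5]
t 23.4 pos [0.5154 0.1307 0.1437] F [-10.1  -1.5   1.9] grip 0.251 q [-0.16 -0.22 -0.21  2.35  0.23  0.42  1.14]
tip in switch axes mm [  0.2   0.  -44.5]
```

```bash
python3 -m inch '[[[0.2,0,1.2],[0,0,0]],[[0.2,0,1.2],[0,0,0]],[[0.2,0,1.2],[0,0,0]],[[0.2,0,1.2],[0,0,0]],[[0,0,1.2],[0,0,0]],[[0,0,1],[0,0,0]],[[0,0,1],[0,0,0]],[[0,0,1],[0,0,0]],[[0,0,0],[0,0,0]],[[0,0,0],[0,0,0]]]'; python3 ins.py .055 35
```

```text
time: 24.4
position: [0.5204, 0.1315, 0.1362]
tool_rot: [-0.174, 2.525, 0.057]
ft_force: [-8.0, -1.6, 1.2]
grip_width: 0.248
[0.52117024 0.13147186 0.13489905]
turn [-0.02  0.04 -0.14] shift now(mm) [ 0.1 -0.1  1.6] after turn [ 0.1 -0.1  1.6]
turn [7.0000e-02 3.0000e-02 1.7986e+02] shift now(mm) [ 0.1 -0.1  1.6] after turn [-0.1  0.1  1.6]
t 24.4 pos [0.5204 0.1315 0.1362] F [-8.  -1.6  1.2] grip 0.248 q [-0.15 -0.19 -0.22  2.35  0.25  0.4   1.13]
tip in switch axes mm [  0.2   0.1 -53.4]
```

```bash
python3 -m inch '[[[0.2,0,0.5],[0,0,0]],[[0.1,0,0.5],[0,0,0]],[[0,0,0.5],[0,0,0]],[[0,0,0.5],[0,0,0]],[[0,0,0.5],[0,0,0]],[[0,0,0.5],[0,0,0]],[[0,0,0],[0,0,0]],[[0,0,0],[0,0,0]],[[0,0,0],[0,0,0]],[[0,0,0],[0,0,0]]]'; python3 ins.py .055 35
```

```text
time: 25.4
position: [0.5212, 0.1315, 0.1361]
tool_rot: [-0.172, 2.524, 0.055]
ft_force: [-43.9, -9.0, 34.6]
grip_width: 0.248
[0.52117024 0.13147186 0.13489905]
turn [-0.11  0.08 -0.19] shift now(mm) [ 0.7 -0.   1. ] after turn [ 0.7 -0.   1. ]
turn [1.3000e-01 1.8000e-01 1.7981e+02] shift now(mm) [ 0.7 -0.   1. ] after turn [-0.7  0.   1. ]
t 25.4 pos [0.5212 0.1315 0.1361] F [-43.9  -9.   34.6] grip 0.248 q [-0.15 -0.19 -0.23  2.35  0.26  0.39  1.12]
tip in switch axes mm [  0.8  -0.1 -54. ]
```

```bash
python3 -m inch '[[[0,0,-0.8],[0,0,0]],[[0,0,-0.7],[0,0,0]],[[0,0,0],[0,0,0]],[[0,0,0],[0,0,0]],[[0,0,0],[0,0,0]],[[0,0,0],[0,0,0]],[[0,0,0],[0,0,0]],[[0,0,0],[0,0,0]],[[0,0,0],[0,0,0]],[[0,0,0],[0,0,0]]]'; python3 ins.py .055 35;python3 - <<'E'
from bench import optics
import pickle
from h import *
for n in("side","top"): pickle.dump(optics.get_image(n),open(f"pics/{n}4.pkl","wb"))
mosaic('pics/m6.png',[('pics/side4.pkl',255,160,7),('pics/top4.pkl',215,140,5)],400,400)
E
```

```text
time: 26.4
position: [0.5211, 0.1315, 0.1362]
tool_rot: [-0.173, 2.524, 0.056]
ft_force: [-21.1, -4.5, 13.4]
grip_width: 0.253
[0.52117024 0.13147186 0.13489905]
turn [-0.05  0.12 -0.18] shift now(mm) [ 0.7 -0.1  1.1] after turn [ 0.7 -0.1  1.1]
turn [1.8000e-01 8.0000e-02 1.7982e+02] shift now(mm) [ 0.7 -0.1  1.1] after turn [-0.7  0.1  1.1]
t 26.4 pos [0.5211 0.1315 0.1362] F [-21.1  -4.5  13.4] grip 0.253 q [-0.15 -0.19 -0.22  2.35  0.25  0.39  1.12]
tip in switch axes mm [  0.9  -0.  -53.9]
```

View pics/m6.png

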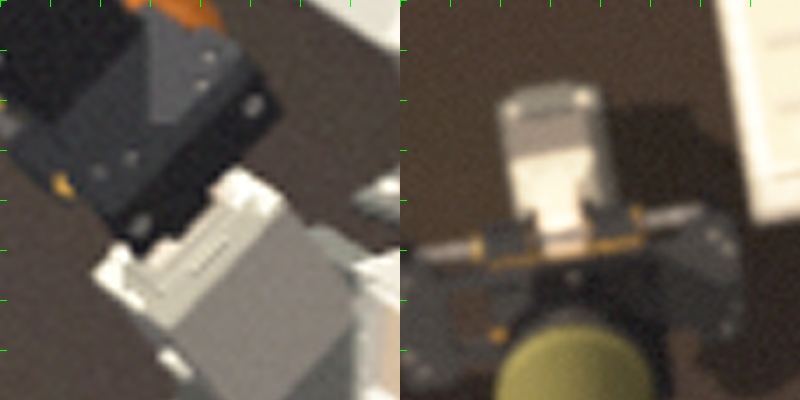

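```bash
python3 -m inch '[[[0.4,0,-0.4],[0,0,0]],[[0.3,0,-0.3],[0,0,0]],[[0,0,0],[0,0,0]],[[0,0,0],[0,0,0]],[[0,0,0],[0,0,0]],[[0,0,0],[0,0,0]],[[0,0,0],[0,0,0]],[[0,0,0],[0,0,0]],[[0,0,0],[0,0,0]],[[0,0,0],[0,0,0]]]'
```

```text
time: 27.5
position: [0.521, 0.1315, 0.1361]
tool_rot: [-0.174, 2.523, 0.057]
ft_force: [-7.5, -3.3, 3.9]
grip_width: 0.25
```

```bash
python3 -m inch '[[[0,0,0],[0,0,0]],[[0,0,0],[0,0,0]],[[0,0,0],[0,0,0]],[[0,0,0],[0,0,0]],[[0,0,0],[0,0,0]],[[0,0,0],[0,0,0]],[[0,0,0],[0,0,0]],[[0,0,0],[0,0,0]],[[0,0,0],[0,0,0]],[[0,0,0],[0,0,0]]]' 0.4; python3 ins.py .055 35
```

```text
time: 28.5
position: [0.5199, 0.1313, 0.1346]
tool_rot: [-0.174, 2.525, 0.056]
ft_force: [0.4, 0.1, -0.3]
grip_width: 0.601
[0.52117024 0.13147186 0.13489905]
turn [-0.02  0.02 -0.15] shift now(mm) [-1.3 -0.   0.5] after turn [-1.3 -0.   0.5]
turn [3.0000e-02 4.0000e-02 1.7985e+02] shift now(mm) [-1.3 -0.   0.5] after turn [1.3 0.  0.5]
t 28.5 pos [0.5199 0.1313 0.1346] F [ 0.4  0.1 -0.3] grip 0.601 q [-0.15 -0.19 -0.22  2.35  0.25  0.39  1.12]
tip in switch axes mm [ -1.2  -0.  -54.5]
```

```bash
python3 -m inch '[[[0,0,-5],[0,0,0]],[[0,0,-7],[0,0,0]],[[0,0,-7],[0,0,0]],[[0,0,-7],[0,2,0]],[[0,0,-8],[0,4,0]],[[0,0,-9],[0,5,0]],[[0,0,-9],[0,5,0]],[[0,0,-10],[0,5,0]],[[0,0,-10],[0,5,0]],[[0,0,-10],[0,5,0]]]'; python3 rel.py .47 0 .3 8
```

```text
time: 29.5
position: [0.4854, 0.1267, 0.2095]
tool_rot: [-0.213, 3.066, 0.01]
ft_force: [0.5, 0.1, -1.5]
grip_width: 0.601
turn [ 0.11  3.92 -0.06] shift now(mm) [  26.5 -123.2  -92.8] after turn [  32.9 -123.3  -90.5]
turn [ 6.1500e+00 -1.7000e-01  1.7983e+02] shift now(mm) [  26.5 -123.2  -92.8] after turn [-32.9 123.3 -90.5]
t 29.5 pos [0.4854 0.1267 0.2095] F [ 0.5  0.1 -1.5] grip 0.601 q [-0.22 -0.02 -0.09  1.9   0.01  1.19  1.39]
```

```bash
python3 -m inch '[[[0,0,-20],[0,0,0]],[[0,0,-20],[0,0,0]],[[0,0,-20],[0,0,0]],[[0,0,-20],[0,0,0]],[[0,-40,0],[0,0,0]],[[0,-40,0],[0,0,0]],[[0,-40,0],[0,0,0]],[[0,-40,0],[0,0,0]],[[0,-40,0],[0,0,0]],[[0,-40,0],[0,0,0]]]'; python3 -m inch '[[[0,-40,0],[0,0,0]],[[0,-40,0],[0,0,0]],[[0,-30,0],[0,0,0]],[[0,0,0],[0,0,0]],[[0,0,0],[0,0,0]],[[0,0,0],[0,0,0]],[[0,0,0],[0,0,0]],[[0,0,0],[0,0,0]],[[0,0,0],[0,0,0]],[[0,0,0],[0,0,0]]]'; python3 - <<'E'
from bench import optics
import pickle
from h import *
for n in("side","top"): pickle.dump(optics.get_image(n),open(f"pics/{n}5.pkl","wb"))
mosaic('pics/m7.png',[('pics/side5.pkl',255,150,6),('pics/side5.pkl',150,110,1.6),('pics/top5.pkl',215,140,5),('pics/top5.pkl',130,90,1.6)])
E
```

```text
time: 30.5
position: [0.5129, -0.1134, 0.2883]
tool_rot: [-0.213, 3.063, 0.01]
ft_force: [1.0, 0.4, 0.2]
grip_width: 0.6
time: 31.5
position: [0.5283, -0.2207, 0.2873]
tool_rot: [-0.213, 3.064, 0.009]
ft_force: [-0.1, -0.5, 1.1]
grip_width: 0.6
```

View pics/m7.png

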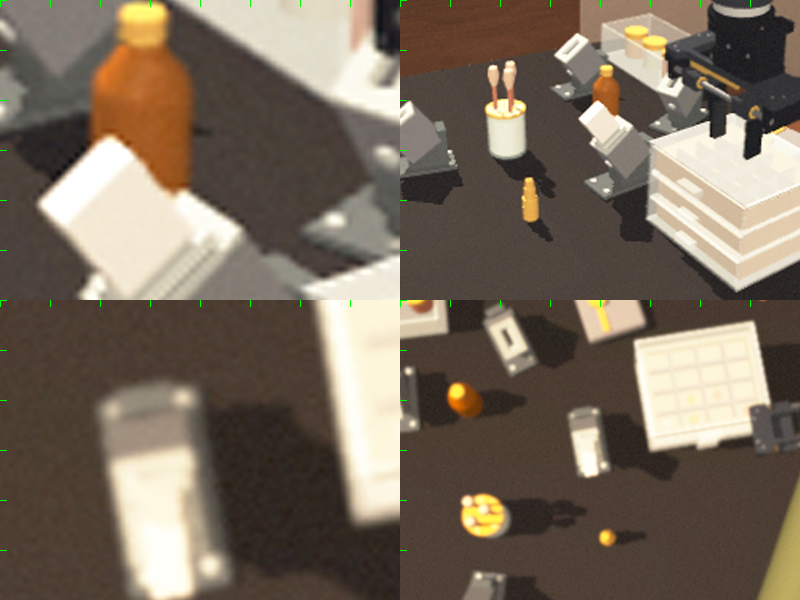

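```bash
python3 - <<'E'
from fit import *
e=load('pics/side5.pkl')
for o in(0,.004,.008): print(o,[np.round((proj(e,fs(w,np.array([[sx*.022,sy*.011,.068+o]])))-[255,150])*6,0).tolist() for sx,sy in((1,1),(1,-1),(-1,1),(-1,-1))])
E
```

```text
key [ 0.4312 -0.3855  0.0121] top [[0.2, -0.8], [-1.3, 0.2], [-1.5, -0.8], [-0.1, -0.9], [0.6, -0.1], [0.5, -0.7]] side [[-0.5, 0.6], [-0.1, 1.9], [0.8, -0.2], [-0.0, -0.4], [-1.5, 1.5], [-0.5, -0.2]]
rest [ 0.4319 -0.3858  0.019 ] top [[-0.5, -0.5], [-0.1, -0.5], [-0.2, -0.6]] side [[-1.7, 1.5], [-0.6, 0.6], [1.8, -0.4]]
sw [0.5419 0.1344 0.1404] top [[-0.0, -0.1], [-0.8, 0.0], [-1.0, -0.2], [0.6, 0.3], [0.5, -0.0]] side [[0.3, 0.2], [-0.2, -0.2], [-0.6, 0.0], [0.4, 0.5], [0.4, -0.8], [-0.1, 1.1]]
drawer [ 0.4693 -0.1093  0.1478] top [[2.1, -1.1], [1.6, -4.9], [1.8, -0.5], [1.4, -1.6]] side [[-0.6, -4.9], [-2.8, -8.8], [-1.3, -0.2], [-2.1, -0.2]]
0 [[[113.0, 133.0]], [[141.0, 152.0]], [[44.0, 204.0]], [[71.0, 224.0]]]
0.004 [[[109.0, 127.0]], [[137.0, 146.0]], [[40.0, 199.0]], [[67.0, 219.0]]]
0.008 [[[104.0, 122.0]], [[132.0, 141.0]], [[35.0, 194.0]], [[62.0, 213.0]]]
```

Measured corners (108,137) and (40,205) fit the fully home prediction, (113,133) and (44,204), within about 1 px. The drawer is shut, the bystanders are upright and the arm is clear, so I'm handing in.

```bash
python3 -c "
from bench import close_job
print(close_job())"
```

```text
the job is handed in; nothing more can be done
None
```

The job is handed in: the top drawer is shut, and the interlock key is in the right-most switch, released and clear of the gripper. It took about 32 s of the 64 s allowed.

- **Drawer:** I pushed the tab until it met a hard stop, at about 13 N. The later pictures show the drawer flush with the chest front.
- **Key:** I took it from the rest and put it into the slot. A joint limit kept the arm from reaching the full 35° lean out there, so the tongue entered about 7° short of it. I straightened it to 35° before the follower. It then pressed in to a hard stop at about 57 N on the wrist, under the 120 N limit, and I let go.
- **Last checks:** The arm's own reading put the tongue 54 mm deep against 55 mm nominal, within the camera calibration. After release, the handle corners matched the fully home position to about 1 px. The collar looks flush on the face.
- **Bystanders:** The brush cup, perfume bottle and lipstick are upright in the last picture and look unmoved, though I did not measure them. The cream jar was outside those final crops. The arm came no closer to it than about 0.2 m.

I had no direct reading of the drawer or follower positions. I viewed 9 pictures of the 10 allowed.

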